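# Roll the feed roller up its loading ramp

### The job

Push the big feed roller lying at the foot of the wooden ramp slowly up the slope with your fingertips, over the crest, until it lies at rest in the dip against the stop board of the machine, square to the ramp. Keep the fingers behind it all the way, so that it is never flung and never rolls back, and do not lift or carry it. Leave the other things on the bench where they are, and finish clear of the roller.

Things in the scene. Friction and masses are not known exactly. Their poses are not given: they have to be found in the camera images.
- ramp: Fixed plywood loading ramp, 152 mm wide; level axes: x uphill towards the stop, y across, z up; origin on the bench at mid-width. Along x (mm): end lip -220 to -210 (top 30 above the bench), level landing -210 to -80 (deck 20 above the bench), slope to the crest at +100, then a dip to the stop board. Deck 132 wide between rails 10 thick that stand 12 above the deck all along.
- slope: The sloping deck of the ramp (fixed to it), 182 mm long, rising 8 degrees. Origin: on the deck at the foot of the slope (20 mm above the bench), mid-width; x runs up along the surface, y across, z square to it. Nothing holds the roller here: let go, it rolls back down.
- crest (a point): Middle of the crest line at the top of the slope, on the deck, 45 mm above the bench (ramp x = +100 mm). Beyond it the deck falls 5 degrees to the stop; once over the crest the roller rolls the last 25 mm or so by itself into the dip and stays.
- seat (a point): Where the roller's centre is when it lies in the dip against the stop: ramp x = +125 mm, mid-width, 88 mm above the bench. The stop board's face is 45 mm further on (ramp x = +170 mm), its top 100 mm above the bench; behind it a green machine housing 85 mm high reaches to ramp x = +260 mm.
- roller: Smooth feed roller lying on its side across the landing: smooth bare aluminium, dark end faces, 90 mm in diameter, 120 mm long, about 0.4 to 0.8 kg. Origin at its centre (65 mm above the bench at the start), y along its axis; x and z turn with it as it rolls. It is free to roll from the start and slippery (friction about 0.3 to 0.4).
- spindle: Bystander: small sanding sleeve standing upright beside the ramp, 52 mm in diameter, 85 mm high; origin at the centre of its underside.
- block: Bystander: cork sanding block 100 x 55 x 28 mm lying beside the ramp; origin at the centre of its underside.
- offcut: Bystander: light wooden stepped offcut, 180 x 30 x 24 mm, lying beside the ramp; origin on its underside, about 5 mm from its middle.
- glue: Bystander: white glue bottle 64 mm in diameter, 170 mm high, at the left of the bench; origin at the centre of its underside.
- mallet: Bystander: wooden mallet lying at the right of the bench, 260 mm long with a head 110 mm wide and 64 mm high; origin on the bench under the handle's end at the head, x from handle to head.
- tin: Bystander: open steel tin 80 mm in diameter, 100 mm high, at the left of the bench; origin at the centre of its underside.
Mind the look-alikes: they are no part of the job. Leave any purple or turquoise look-alike of the roller alone.

How it is judged:
By the outcome, as a careful person would: the job done as asked, in the order asked, and still so for the second after the job is handed in, with the robot touching nothing.
It also fails if it takes over 43 s, if anything falls off the work surface, if the arm or the gripper's body presses on something with over 40 N, if the wrist force passes 120 N, or if a joint passes its speed limit or range.

### The arm

A 6-joint arm with a two-finger parallel gripper is mounted at the origin on the work surface. World frame = base frame: x ahead of the robot, y to its left, z up, the work surface at z = 0. Lengths are in m, angles in rad, forces in N, time in s.
With the tool pointing down it reaches from about 0.275 to 0.75 m from the base axis. Payload 10.2 kg.
Tool frame: the origin (TCP) lies midway between the tips of the shut fingers; the grasp point (between the pads) lies 19 mm behind it; z points along the fingers, y is the line along which they close (so a half turn about z gives the same grasp; the last joint's range is limited). The gripper opens to 85 mm and grips with 20 to 120 N. Pads are 22 mm wide; open, the fingers measure 114 mm over their backs; the gripper's body (76 mm by 85 mm) begins 54 mm behind the grasp point. The pads swing forward as they close: fully open they stand 13 mm farther back than shut.
Start: joints at [-1.412, 0.313, 1.498, -0, 1.331, -0.223], TCP at [0.196, -0.487, 0.231] pointing down, gripper open.
Joint ranges: [-2.94, 2.94], [-0.97, 2.17], [0.19, 2.56], [-1.23, 4.37], [0.02, 3.11], [-2.88, 2.88]. Speed limits (rad/s): [2.39, 2.39, 3.01, 3.14, 3.14, 3.14].

### API

Orientations are given as a unit quaternion [x, y, z, w].
In Python, from bench import env, get_image, finder gives the robot as it stands.
- The arm moves only by the shell command python3 -m creep 'ROWS' [FORCE]. ROWS is JSON, one flat list of numbers, 7 for each row, row after row: the turn, a rotation vector about the world's x, y, z in rad, then the shift along the world's x, y, z in cm, then the finger opening in cm, from 0 to 8.54. A call has exactly 10 rows; each row is the pose to reach, as a shift and turn from the pose commanded when the call began; what a row does not reach only later rows make up. A row lasts 1/12 s, in which the tool goes at most 41.7 mm and 7.16 degrees, less where a joint would pass 70% of its speed; a pose out of reach is approached as far as the arm can. A call with a gripper value outside its range is refused whole. The fingers move at their own pace and stop on an object; FORCE is the grip in N (left out, the last holds). Time passes only in rows, so rows that repeat a pose let the fingers close, or fill a call up. It gives the time, the measured TCP pose, the force, the opening and the grip force at its end, in the units of the state.
- env.get_state(): the state, without advancing time (a new reading comes with each control period).
- get_image(name): name is "side" or "top"; returns a dict with "color" (384x512x3 uint8, blue, green, red), "fx", "fy", "cx", "cy" (pixels), "k1" (the pictures are not rectified: a ray, as slopes to the right and down, at radius r is drawn at 1 + k1 r^2 times it, then the intrinsics apply), "world_to_cam" (4x4, takes a point from world to camera coordinates). Camera axes: x right, y up, looking along -z (the intrinsics and any distortion apply to the point x, -y, -z); pixel columns grow to the right and rows downward; lengths in m; the calibration is good to about 2 mm. A picture is of the moment at which its call begins. There is no depth.
- env.sign_off(): hands the job in; it is judged then, once.
Trained networks look in the newest picture that a camera, given by its name, has taken for a name from the list of things; names that differ only in an ending like _2 or _b are one class to them, and where a whole thing is asked for, a point or a joint stands for the part that bears it (a point fixed in the world has none). Each returns a list of dicts, best first, with "score" (0 to 1); they miss things now and then, are a little off and sometimes report something else, mostly with a low value. They report only what shows in the picture. A call takes as long as a camera call. They do not tell look-alikes from the thing itself.
- finder.recognise(camera, target): "rect" ([centre column, centre row, width, height] in pixels, round what is visible of it).
The state is a dict: "t": time; "joints": joint angles; "qd": joint speeds; "joint_efforts": joint torques, N m; "ee_pos": TCP position; "ee_rot": TCP orientation; "ft_force": force on the tool from outside, world axes, zero at the start; "moment": the same for the moment, N m; "grip_width": finger opening in m; "grip_force": force on a finger pad.
Only numpy, scipy, OpenCV 4.12 (cv2) and the standard library are available. Lean on these libraries where they do the work, as an engineer would, in place of code of your own. Each camera call takes 0.05 s, during which the arm holds its last target. There are 200 camera calls.

## Working session

There is one attempt and no reset: what is moved stays moved. The work goes in short steps, Python scripts to look and compute and a shell command to move; the robot and the scene stay as the last step left them, time stands still between calls to the robot, and variables do not carry over. Pictures are saved under pics/ and viewed, at most 12 in all, crops included, and the job is handed in when it is done.

```bash
mkdir -p pics; python3 - <<'E'
from bench import env,get_image,finder
import cv2
for c in("top","side"):
    d=get_image(c); cv2.imwrite(f"pics/{c}0.png",d["color"])
    print(c,[d[k] for k in("fx","fy","cx","cy","k1")]); print(d["world_to_cam"])
    for n in("roller","ramp"): print(n,[(round(r["score"],2),[round(v) for v in r["rect"]]) for r in finder.recognise(c,n)])
print(env.get_state())
E
```

```text
top [479.7796197931683, 479.7796197931683, 248.04812371771348, 193.81601517295152, -0.13513055362887977]
[[ 8.67276078e-04 -9.99877938e-01 -1.55999043e-02  2.86977475e-02]
 [ 9.96973497e-01 -3.48149575e-04  7.77413965e-02 -5.45729260e-01]
 [-7.77373383e-02 -1.56201144e-02  9.96851503e-01 -1.64750085e+00]
 [ 0.00000000e+00  0.00000000e+00  0.00000000e+00  1.00000000e+00]]
roller [(0.75, [349, 261, 36, 44]), (0.73, [285, 203, 36, 39]), (0.66, [345, 204, 38, 36])]
ramp [(0.59, [239, 186, 147, 87])]
side [486.6057821218047, 486.6057821218047, 263.23131807359425, 188.20294207509056, 0.02032661517672087]
[[-0.67885502 -0.73426428  0.00343751  0.39296937]
 [ 0.44655212 -0.40912896  0.7957416  -0.31142315]
 [-0.58287825  0.54172821  0.60562653 -1.55908592]
 [ 0.          0.          0.          1.        ]]
roller [(0.62, [294, 187, 31, 32]), (0.55, [372, 192, 37, 35]), (0.42, [320, 172, 13, 23]), (0.4, [144, 248, 23, 48])]
ramp [(0.89, [244, 209, 118, 49])]
{'t': 0.3, 'joints': array([-1.41236684e+00,  3.13068314e-01,  1.49789620e+00,  2.45180633e-05,
        1.33100588e+00, -2.23391091e-01]), 'qd': array([-0.00061152, -0.00120136, -0.00174287,  0.00040007, -0.00213919,
        0.00054489]), 'joint_efforts': array([-4.58729010e-04, -4.11772227e+01, -2.59560192e+01, -1.62738866e-04,
        2.02927797e-03, -2.19088935e-05]), 'ee_pos': array([ 0.19560911, -0.48712974,  0.23113408]), 'ee_rot': array([ 9.81832447e-01,  1.89749862e-01,  1.80350896e-05, -1.88386049e-04]), 'ft_force': array([ 0.89666187, -0.19739483,  0.52734443]), 'moment': array([ 0.03955897,  0.01936183, -0.00686679]), 'grip_force': 0.0, 'grip_width': 0.08521817147952893}
```

View pics/top0.png

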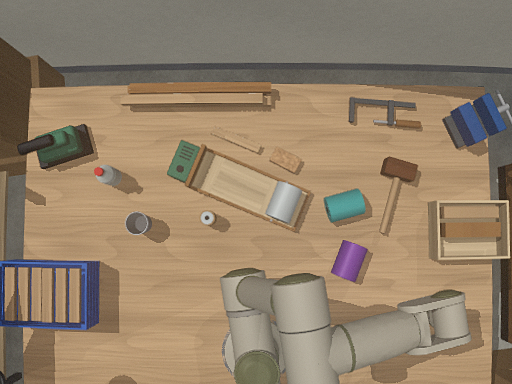

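View pics/side0.png

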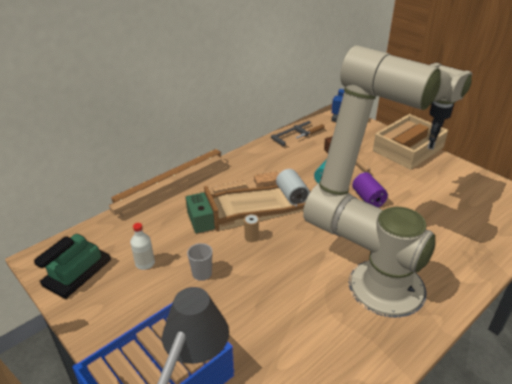

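The top view shows the ramp from its lip (about 305,215) up to the stop board at (200,165), with the roller at (285,203). The purple (349,261) and turquoise (345,204) look-alikes are to the right. I'll enlarge the ramp area to pick its corners.

```bash
python3 - <<'E'
import cv2
a=cv2.imread("pics/top0.png")[125:245,160:320]
cv2.imwrite("pics/crop0.png",cv2.resize(a,None,fx=5,fy=5,interpolation=cv2.INTER_CUBIC))
E
```

```text
(no output)
```

View pics/crop0.png

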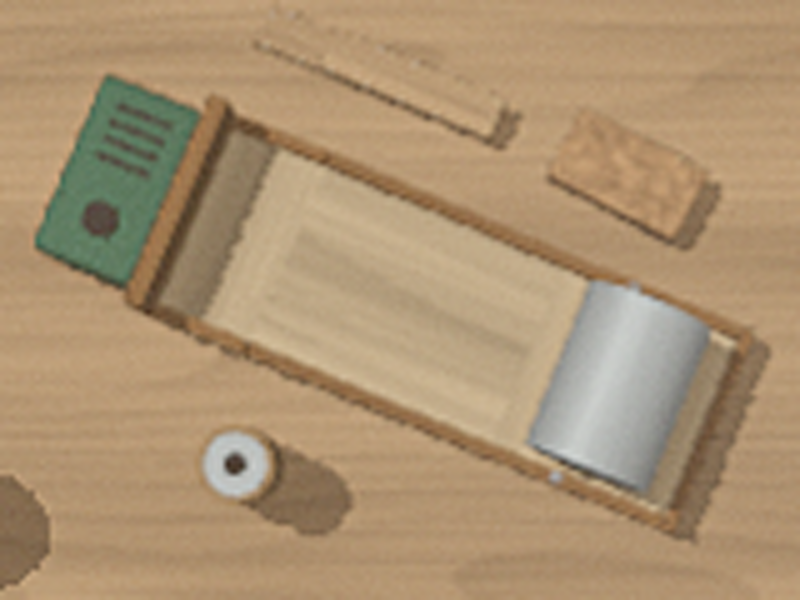

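The crop shows the lip corners at (752,330) and (672,527), the stop face's top corners at (232,107) and (150,308), and the housing's far corners at (108,75) and (37,243). The roller lies across the landing between the lip and the foot of the slope. I'll fit the ramp pose.

```bash
cat > h.py <<'E'
import numpy as np
from bench import env,get_image,finder
def proj(d,P):
    P=np.atleast_2d(P); c=(d["world_to_cam"]@np.c_[P,np.ones(len(P))].T).T
    x=c[:,0]/-c[:,2]; y=-c[:,1]/-c[:,2]; k=1+d["k1"]*(x*x+y*y)
    return np.c_[d["fx"]*x*k+d["cx"],d["fy"]*y*k+d["cy"]]
def r2w(p,q):
    q=np.atleast_2d(q);c,s=np.cos(p[2]),np.sin(p[2])
    return np.c_[p[0]+c*q[:,0]-s*q[:,1],p[1]+s*q[:,0]+c*q[:,1],q[:,2]]
E
python3 - <<'E'
from h import *
from scipy.optimize import least_squares
d=get_image("top")
px=np.array([(752,330),(672,527),(232,107),(150,308),(108,75),(37,243)])/5+[160,125]
def f(p):
    q=[(-.22,-.076,.031),(-.22,.076,.031),(.17,-p[3],.1),(.17,p[3],.1),(.26,-p[4],.085),(.26,p[4],.085)]
    return (proj(d,r2w(p,q))-px).ravel()
s=least_squares(f,[.55,0,1.2,.08,.07]); p=s.x
print(p,np.degrees(p[2]),s.fun.round(1))
for n,q in dict(foot=(-.08,0,.02),crest=(.1,0,.045),seat=(.125,0,.088)).items(): print(n,r2w(p,[q]))
# roller: silhouette of cylinder vs corners: crop
cr=np.array([(590,282),(710,325),(528,440),(645,490)])/5+[160,125]
import cv2
for xc in(-.16,-.15,-.14,-.13,-.12):
    a=np.linspace(0,2*np.pi,60)
    Q=np.concatenate([np.c_[xc+.045*np.cos(a),0*a+y,.065+.045*np.sin(a)] for y in(-.06,.06)])
    h=cv2.convexHull(proj(d,r2w(p,Q)).astype(np.float32))
    m=np.zeros((384,512),np.uint8);cv2.fillPoly(m,[h.astype(np.int32)],1)
    u=(proj(d,r2w(p,Q))-[160,125])*5
    print(xc,u[:,0].min(),u[:,0].max(),u[:,1].min(),u[:,1].max(), cv2.boundingRect(h))
print("meas",528,710,282,490)
E
```

```text
[0.56837201 0.03931996 1.18058353 0.07278588 0.06199544] 67.64245346332955 [ 1.7 -0.1  1.3  1.2 -0.4 -0.4 -0.9 -0.6 -0.7 -0.1 -0.8 -0.2]
foot [[ 0.53794119 -0.03466629  0.02      ]]
crest [[0.60641053 0.13180278 0.045     ]]
seat [[0.61592016 0.15492348 0.088     ]]
-0.16 547.3406266955516 737.50939727899 287.64074978933877 502.84162609402426 (269, 182, 39, 44)
-0.15 533.6302063114874 723.7857547383572 282.0319743831749 497.2172405342251 (266, 181, 39, 44)
-0.14 519.9238761694227 710.0802664338471 276.41227323403825 491.59226956276814 (263, 180, 40, 44)
-0.13 506.22206062921776 696.396165007979 270.79544642851954 485.96689316352456 (261, 179, 39, 44)
-0.12 492.5251826634482 682.7124475576062 265.18166688419626 480.3412907374876 (258, 178, 39, 44)
meas 528 710 282 490
```

```bash
cat >> h.py <<'E'
p=np.array([0.56837,0.03932,1.18058])
E
python3 - <<'E'
from h import *
import cv2
from scipy.spatial.transform import Rotation as R
from scipy.optimize import fsolve
out=[]
for c in("top","side"):
    d=get_image(c); im=d["color"].copy(); K=4
    im=cv2.resize(im,None,fx=K,fy=K,interpolation=cv2.INTER_CUBIC)
    def line(q,col): cv2.polylines(im,[((proj(d,r2w(p,q))+.5)*K).astype(np.int32)],False,col,1)
    for y in(-.076,.076): line([(-.22,y,.032),(-.08,y,.032),(.1,y,.057),(.17,y,.051)],(0,0,255))
    line([(-.22,-.076,.03),(-.22,.076,.03)],(0,0,255));line([(.17,-.076,.1),(.17,.076,.1)],(255,0,0));line([(.1,-.066,.045),(.1,.066,.045)],(255,0,255));line([(-.08,-.066,.02),(-.08,.066,.02)],(255,0,255))
    a=np.linspace(0,2*np.pi,50)
    for y in(-.06,.06): line(np.c_[-.143+.045*np.cos(a),0*a+y,.065+.045*np.sin(a)],(0,255,0))
    u,v=proj(d,r2w(p,[(-.02,0,.03)]))[0]*K; u,v=int(u),int(v)
    out.append(im[v-290:v+290,u-390:u+390] if c=="top" else im[v-200:v+200,u-390:u+390])
d=get_image("top")
for px in((345,204),(349,261)): print("lookalike",fsolve(lambda w:(proj(d,[w[0],w[1],.06])-px)[0],[.5,-.2]))
cv2.imwrite("pics/ov_top.png",out[0]);cv2.imwrite("pics/ov_side.png",out[1])
R0=R.from_quat([.981832,.18975,0,0])
yaw=p[2]; ry=np.array([-np.sin(yaw),np.cos(yaw),0])
y0=R0.as_matrix()[:,1]; cur=np.arctan2(y0[1],y0[0]); dz=(yaw-np.pi/2-cur)
T=R.from_rotvec(-np.radians(15)*ry)*R.from_rotvec([0,0,dz])
print("dz",np.degrees(dz),"turn",T.as_rotvec(), (T*R0).as_matrix().round(3))
g=r2w(p,[(-.215,0,.037)])[0]; print("goal",g,"shift",(g-[.1956,-.4871,.2311])*100)
print("ux",np.cos(yaw),np.sin(yaw))
E
```

```text
lookalike [ 0.50786248 -0.30155486]
lookalike [ 0.31484569 -0.3131923 ]
dz 45.765852143629104 turn [ 0.18931064 -0.19090778  0.79409843] [[ 0.367  0.925  0.098]
 [ 0.893 -0.38   0.239]
 [ 0.259 -0.    -0.966]]
goal [ 0.48658647 -0.15951776  0.037     ] shift [ 29.09864749  32.75822394 -19.41      ]
ux 0.3803884888381984 0.924826793275039
```

View pics/ov_top.png

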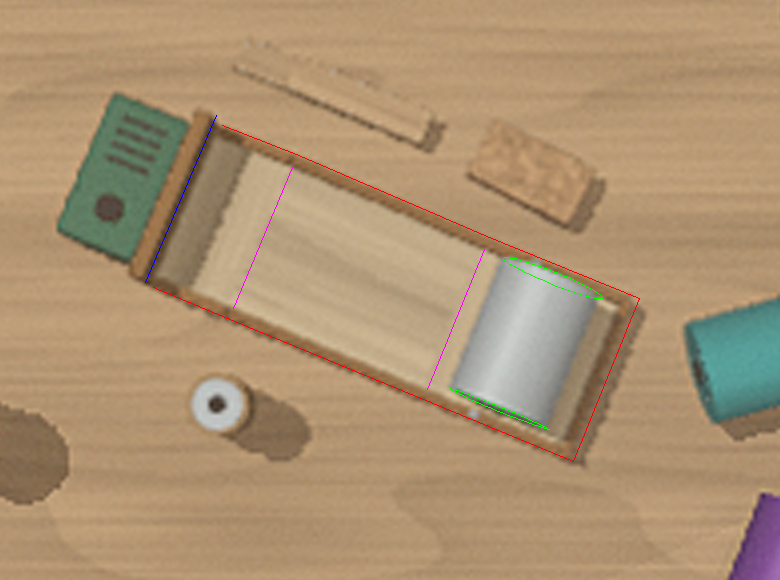

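View pics/ov_side.png

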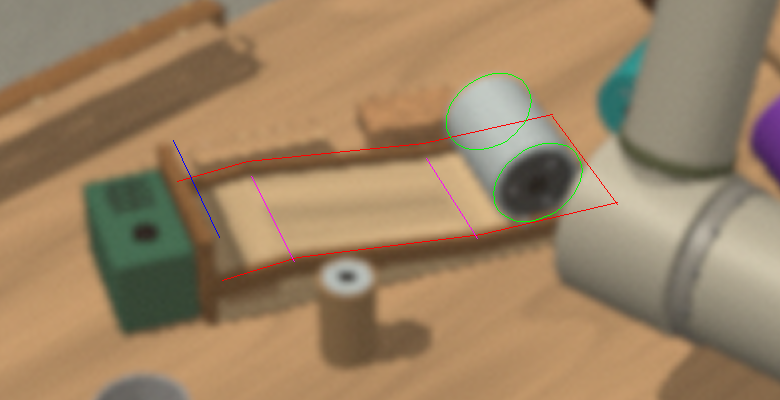

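The overlay fits to within about 4 mm, and the roller is at ramp x ≈ -0.143 m, square to it. The turquoise look-alike is clear behind the lip. I'll move above the start point.

```bash
python3 -m creep '[0.019,-0.019,0.08,3,3.3,-0.3,6, 0.038,-0.038,0.16,6,6.6,-0.6,6, 0.057,-0.057,0.24,9,9.9,-0.9,6, 0.076,-0.076,0.32,12,13.2,-1.2,6, 0.095,-0.095,0.4,15,16.4,-1.5,6, 0.114,-0.114,0.48,18,19.7,-1.8,6, 0.132,-0.134,0.56,21,23,-2.1,6, 0.151,-0.153,0.635,24,26.3,-2.4,6, 0.17,-0.172,0.715,27,29.6,-2.7,6, 0.189,-0.191,0.794,29.1,32.8,-3,6]'
python3 - <<'E'
from h import *
s=env.get_state();print(s["t"],s["ee_pos"],s["ee_rot"],s["grip_width"])
E
```

```text
t: 1.33
ee_pos: [0.474, -0.1761, 0.2031]
ee_rot: [0.823, 0.553, 0.109, -0.073]
ft_force: [1.3, -0.3, -0.7]
grip_width: 0.06
grip_force: 0.0
1.3333 [ 0.47403932 -0.17607659  0.20305339] [ 0.82260829  0.55332881  0.10900505 -0.0725309 ] 0.0599740281644467
```

```bash
python3 -m creep '[0,0,0,0,0,0,6, 0,0,0,0,0,-2.5,6, 0,0,0,0,0,-5,6, 0,0,0,0,0,-7.5,6, 0,0,0,0,0,-10,6, 0,0,0,0,0,-12,6, 0,0,0,0,0,-13.5,6, 0,0,0,0,0,-15,6, 0,0,0,0,0,-16,6, 0,0,0,0,0,-16.4,6]'
python3 - <<'E'
from h import *
import cv2
s=env.get_state();print(s["t"],s["ee_pos"],s["ee_rot"],s["ft_force"])
d=get_image("top");a=d["color"][170:250,250:340];d=get_image("side");b=d["color"][130:230,230:350]
cv2.imwrite("pics/s1.png",np.hstack([cv2.resize(a,(400,356),interpolation=2),cv2.resize(b,(400,356),interpolation=2)]))
E
```

```text
t: 2.17
ee_pos: [0.4723, -0.1774, 0.0378]
ee_rot: [0.824, 0.552, 0.108, -0.073]
ft_force: [0.4, -0.3, -0.5]
grip_width: 0.06
grip_force: 0.0
2.1667 [ 0.472255   -0.17741925  0.03782832] [ 0.82381735  0.55158289  0.10815741 -0.07337073] [ 0.36125494 -0.29560087 -0.53126384]
```

View pics/s1.png

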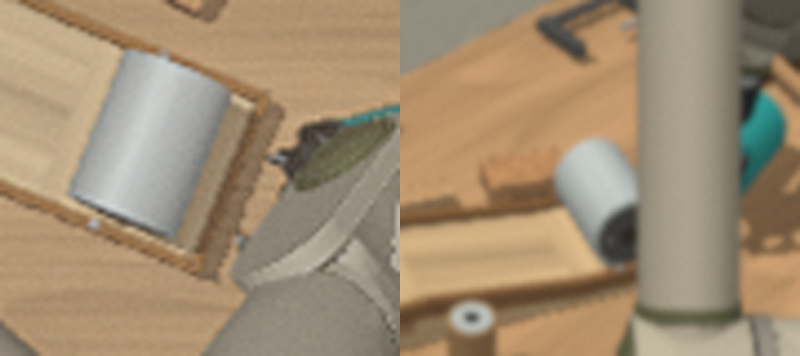

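The tips are just behind the lip, about 23 mm short of the intended start because of rate limiting. The roller is untouched. I'll check the remaining pose error.

```bash
cat >> h.py <<'E'
from scipy.spatial.transform import Rotation as R
def rep():
    s=env.get_state();q=s["ee_pos"]-[p[0],p[1],0];c,sn=np.cos(p[2]),np.sin(p[2])
    print("t",round(s["t"],2),"ramp xyz mm",np.round(1e3*np.array([c*q[0]+sn*q[1],-sn*q[0]+c*q[1],q[2]]),1))
    Rd=R.from_rotvec(-np.radians(15)*np.array([-sn,c,0]))*R.from_rotvec([0,0,.79877])*R.from_quat([.981832,.18975,0,0])
    print("turn err",(Rd*R.from_quat(s["ee_rot"]).inv()).as_rotvec().round(3),"F",s["ft_force"].round(1))
E
python3 -c "from h import *;rep()"
```

```text
t 2.27 ramp xyz mm [-237.1    6.    38.8]
turn err [-0. -0.  0.] F [ 0.  -0.1  2. ]
```

```bash
python3 -m creep '[0,0,0,0.25,0.4,0,6, 0,0,0,0.5,0.8,0,6, 0,0,0,0.75,1.2,0,6, 0,0,0,1,1.6,0,6, 0,0,0,1.25,2,0,6, 0,0,0,1.5,2.4,0,6, 0,0,0,1.7,2.75,0,6, 0,0,0,1.85,3,0,6, 0,0,0,1.96,3.19,0,6, 0,0,0,1.96,3.19,0,6]'
python3 -c "from h import *;rep()"
```

```text
t: 3.1
ee_pos: [0.4925, -0.1453, 0.039]
ee_rot: [0.824, 0.552, 0.108, -0.073]
ft_force: [-0.1, 0.1, -0.7]
grip_width: 0.0602
grip_force: 0.0
t 3.1 ramp xyz mm [-1.996e+02 -1.000e-01  3.900e+01]
turn err [ 0.  0. -0.] F [-0.1  0.1 -0.7]
```

```bash
python3 -m creep '[0,0,0,0.05,0.12,0,6, 0,0,0,0.1,0.24,0,6, 0,0,0,0.15,0.36,0,6, 0,0,0,0.2,0.49,0,6, 0,0,0,0.26,0.64,0,6, 0,0,0,0.33,0.8,0,6, 0,0,0,0.4,0.97,0,6, 0,0,0,0.47,1.15,0,6, 0,0,0,0.55,1.34,0,6, 0,0,0,0.63,1.53,0,6]'
python3 - <<'E'
from h import *
import cv2
rep()
d=get_image("top");a=d["color"][170:250,250:340];d=get_image("side");b=d["color"][130:230,230:350]
cv2.imwrite("pics/s2.png",np.hstack([cv2.resize(a,(400,356),interpolation=2),cv2.resize(b,(400,356),interpolation=2)]))
print([(round(r["score"],2),[round(v,1) for v in r["rect"]]) for r in finder.recognise("top","roller")[:4]])
E
```

```text
t: 3.93
ee_pos: [0.4987, -0.1302, 0.039]
ee_rot: [0.824, 0.552, 0.108, -0.073]
ft_force: [-0.3, 0.2, 0.5]
grip_width: 0.0598
grip_force: 0.0
t 3.93 ramp xyz mm [-1.832e+02 -1.000e-01  3.900e+01]
turn err [0. 0. 0.] F [-0.3  0.2  0.5]
[(0.92, [346.9, 201.9, 33.2, 31.6]), (0.67, [281.9, 202.6, 38.1, 44.7]), (0.63, [349.1, 261.1, 37.1, 41.2])]
```

View pics/s2.png

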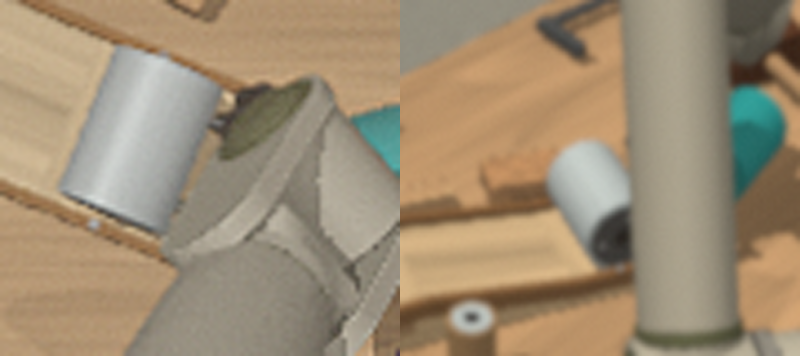

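The roller is still square, moved about 8 mm, with both fingertips behind it. I'll keep pushing along the level to the foot of the slope.

```bash
python3 -m creep '[0,0,0,0.09,0.22,0,6, 0,0,0,0.18,0.45,0,6, 0,0,0,0.28,0.68,0,6, 0,0,0,0.37,0.91,0,6, 0,0,0,0.47,1.15,0,6, 0,0,0,0.57,1.38,0,6, 0,0,0,0.66,1.61,0,6, 0,0,0,0.76,1.84,0,6, 0,0,0,0.85,2.08,0,6, 0,0,0,0.95,2.31,0,6]'
python3 -c "from h import *;rep()"
python3 -m creep '[0,0,0,0.09,0.23,0,6, 0,0,0,0.19,0.46,0,6, 0,0,0,0.28,0.69,0,6, 0,0,0,0.38,0.92,0,6, 0,0,0,0.47,1.15,0,6, 0,0,0,0.57,1.38,0,6, 0,0,0,0.66,1.61,0,6, 0,0,0,0.76,1.84,0,6, 0,0,0,0.84,2.05,0,6, 0,0,0,0.91,2.21,0,6]'
python3 - <<'E'
from h import *
rep()
d=get_image("top");import cv2;cv2.imwrite("pics/s3.png",d["color"])
print([(round(r["score"],2),[round(v,1) for v in r["rect"]]) for r in finder.recognise("top","roller")[:4]])
E
```

```text
t: 4.92
ee_pos: [0.5082, -0.107, 0.039]
ee_rot: [0.824, 0.552, 0.108, -0.073]
ft_force: [-0.8, 0.4, -0.0]
grip_width: 0.0601
grip_force: 0.1
t 4.92 ramp xyz mm [-158.2   -0.    39. ]
turn err [0. 0. 0.] F [-0.8  0.4 -0. ]
t: 5.75
ee_pos: [0.5173, -0.0849, 0.039]
ee_rot: [0.824, 0.552, 0.108, -0.073]
ft_force: [-0.5, 0.0, -0.3]
grip_width: 0.06
grip_force: 0.0
t 5.75 ramp xyz mm [-1.343e+02 -1.000e-01  3.900e+01]
turn err [0. 0. 0.] F [-0.5  0.  -0.3]
[(0.93, [270.2, 196.2, 34.7, 42.6]), (0.8, [343.9, 204.4, 40.4, 33.3]), (0.71, [348.6, 261.4, 36.2, 43.1]), (0.63, [229.1, 182.8, 126.5, 77.6])]
```

The roller has reached the foot of the slope, with the fingers right behind it. Next I'll push up the slope, rising 3.5 mm for every 25 mm of travel.

```bash
python3 -m creep '[0,0,0,0.07,0.17,0.02,6, 0,0,0,0.16,0.39,0.05,6, 0,0,0,0.25,0.61,0.09,6, 0,0,0,0.35,0.85,0.12,6, 0,0,0,0.45,1.09,0.16,6, 0,0,0,0.55,1.33,0.2,6, 0,0,0,0.65,1.57,0.23,6, 0,0,0,0.75,1.81,0.27,6, 0,0,0,0.85,2.06,0.31,6, 0,0,0,0.95,2.31,0.35,6]'
python3 -c "from h import *;rep()"
python3 -m creep '[0,0,0,0.09,0.23,0.03,6, 0,0,0,0.19,0.46,0.07,6, 0,0,0,0.28,0.69,0.1,6, 0,0,0,0.38,0.92,0.14,6, 0,0,0,0.47,1.15,0.17,6, 0,0,0,0.57,1.38,0.21,6, 0,0,0,0.66,1.61,0.24,6, 0,0,0,0.76,1.84,0.28,6, 0,0,0,0.85,2.08,0.31,6, 0,0,0,0.95,2.31,0.35,6]'
python3 - <<'E'
from h import *
rep()
import cv2
d=get_image("top");a=d["color"][140:240,190:320];d=get_image("side");b=d["color"][130:240,200:340]
cv2.imwrite("pics/s4.png",np.hstack([cv2.resize(a,(400,308),interpolation=2),cv2.resize(b,(400,308),interpolation=2)]))
print([(round(r["score"],2),[round(v,1) for v in r["rect"]]) for r in finder.recognise("top","roller")[:4]])
E
```

```text
t: 6.68
ee_pos: [0.5269, -0.0619, 0.0425]
ee_rot: [0.824, 0.552, 0.108, -0.072]
ft_force: [-1.1, -2.8, 1.5]
grip_width: 0.0598
grip_force: 1.1
t 6.68 ramp xyz mm [-1.094e+02 -1.000e-01  4.250e+01]
turn err [0. 0. 0.] F [-1.1 -2.8  1.5]
t: 7.52
ee_pos: [0.5363, -0.0387, 0.046]
ee_rot: [0.824, 0.552, 0.108, -0.073]
ft_force: [-1.0, -2.9, 1.4]
grip_width: 0.0602
grip_force: 1.1
t 7.52 ramp xyz mm [-84.4  -0.1  46. ]
turn err [0. 0. 0.] F [-1.  -2.9  1.4]
[(0.75, [257.4, 190.3, 39.7, 42.5]), (0.64, [343.5, 203.3, 43.7, 34.7]), (0.64, [351.1, 260.9, 36.9, 41.9])]
```

View pics/s4.png

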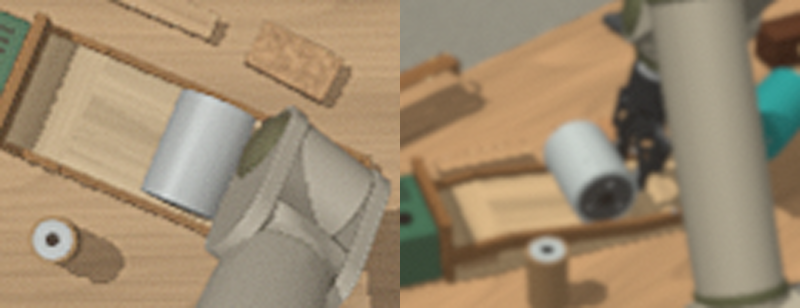

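The roller is on the slope, square, and pressed steadily by both fingers with about 3 N. I'll continue.

```bash
python3 -m creep '[0,0,0,0.09,0.23,0.03,6, 0,0,0,0.19,0.46,0.07,6, 0,0,0,0.28,0.69,0.1,6, 0,0,0,0.38,0.92,0.14,6, 0,0,0,0.47,1.15,0.17,6, 0,0,0,0.57,1.38,0.21,6, 0,0,0,0.66,1.61,0.24,6, 0,0,0,0.76,1.84,0.28,6, 0,0,0,0.85,2.08,0.31,6, 0,0,0,0.95,2.31,0.35,6]'
python3 -c "from h import *;rep()"
python3 -m creep '[0,0,0,0.09,0.23,0.03,6, 0,0,0,0.19,0.46,0.07,6, 0,0,0,0.28,0.69,0.1,6, 0,0,0,0.38,0.92,0.14,6, 0,0,0,0.47,1.15,0.17,6, 0,0,0,0.57,1.38,0.21,6, 0,0,0,0.66,1.61,0.24,6, 0,0,0,0.76,1.84,0.28,6, 0,0,0,0.85,2.08,0.31,6, 0,0,0,0.95,2.31,0.35,6]'
python3 -c "from h import *;rep()"
python3 -m creep '[0,0,0,0.09,0.23,0.03,6, 0,0,0,0.19,0.46,0.07,6, 0,0,0,0.28,0.69,0.1,6, 0,0,0,0.38,0.92,0.14,6, 0,0,0,0.47,1.15,0.17,6, 0,0,0,0.57,1.38,0.21,6, 0,0,0,0.66,1.61,0.24,6, 0,0,0,0.76,1.84,0.28,6, 0,0,0,0.85,2.08,0.31,6, 0,0,0,0.95,2.31,0.35,6]'
python3 - <<'E'
from h import *
rep()
import cv2
d=get_image("top");a=d["color"][140:240,190:320];d=get_image("side");b=d["color"][130:240,200:340]
cv2.imwrite("pics/s5.png",np.hstack([cv2.resize(a,(400,308),interpolation=2),cv2.resize(b,(400,308),interpolation=2)]))
print([(round(r["score"],2),[round(v,1) for v in r["rect"]]) for r in finder.recognise("top","roller")[:4]])
E
```

```text
t: 8.5
ee_pos: [0.5458, -0.0156, 0.0495]
ee_rot: [0.824, 0.552, 0.108, -0.073]
ft_force: [-0.8, -2.3, 0.4]
grip_width: 0.0603
grip_force: 1.1
t 8.5 ramp xyz mm [-59.4  -0.   49.5]
turn err [0. 0. 0.] F [-0.8 -2.3  0.4]
t: 9.33
ee_pos: [0.5553, 0.0075, 0.053]
ee_rot: [0.824, 0.552, 0.108, -0.073]
ft_force: [-1.3, -2.4, 0.2]
grip_width: 0.0596
grip_force: 1.1
t 9.33 ramp xyz mm [-34.4  -0.1  53. ]
turn err [0. 0. 0.] F [-1.3 -2.4  0.2]
t: 10.17
ee_pos: [0.5648, 0.0306, 0.0565]
ee_rot: [0.824, 0.552, 0.108, -0.073]
ft_force: [-0.8, -2.5, 0.7]
grip_width: 0.0599
grip_force: 1.1
t 10.17 ramp xyz mm [-9.5 -0.  56.5]
turn err [0. 0. 0.] F [-0.8 -2.5  0.7]
[(0.82, [343.8, 206.2, 44.1, 34.5]), (0.8, [233.6, 182.7, 36.4, 44.7]), (0.74, [347.2, 260.7, 36.1, 44.0])]
```

View pics/s5.png

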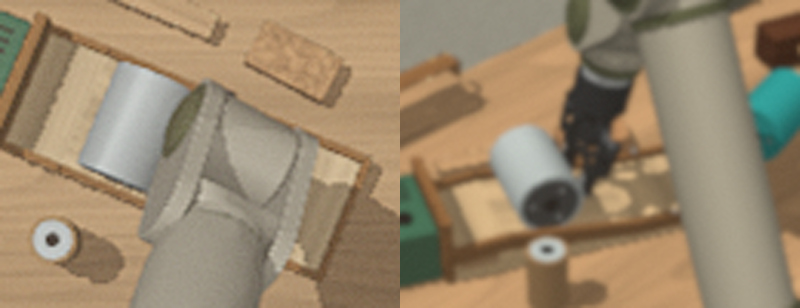

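The roller is at ramp x of about +41 mm and still square. I'll keep going and slow down before the crest.

```bash
python3 -m creep '[0,0,0,0.09,0.23,0.03,6, 0,0,0,0.19,0.46,0.07,6, 0,0,0,0.28,0.69,0.1,6, 0,0,0,0.38,0.92,0.14,6, 0,0,0,0.47,1.15,0.17,6, 0,0,0,0.57,1.38,0.21,6, 0,0,0,0.66,1.61,0.24,6, 0,0,0,0.76,1.84,0.28,6, 0,0,0,0.85,2.08,0.31,6, 0,0,0,0.95,2.31,0.35,6]'
python3 -c "from h import *;rep()"
python3 -m creep '[0,0,0,0.09,0.21,0.03,6, 0,0,0,0.17,0.41,0.06,6, 0,0,0,0.25,0.6,0.09,6, 0,0,0,0.32,0.78,0.12,6, 0,0,0,0.39,0.95,0.15,6, 0,0,0,0.46,1.11,0.17,6, 0,0,0,0.52,1.26,0.19,6, 0,0,0,0.58,1.4,0.21,6, 0,0,0,0.63,1.53,0.23,6, 0,0,0,0.68,1.65,0.25,6]'
python3 -c "from h import *;rep()"
```

```text
t: 11.15
ee_pos: [0.5743, 0.0536, 0.06]
ee_rot: [0.824, 0.552, 0.108, -0.073]
ft_force: [0.0, -1.9, -0.2]
grip_width: 0.0598
grip_force: 1.1
t 11.15 ramp xyz mm [15.5 -0.  60. ]
turn err [0. 0. 0.] F [ 0.  -1.9 -0.2]
t: 11.98
ee_pos: [0.5811, 0.07, 0.0625]
ee_rot: [0.824, 0.552, 0.108, -0.073]
ft_force: [-1.3, -1.5, 1.1]
grip_width: 0.0597
grip_force: 1.1
t 11.98 ramp xyz mm [33.2 -0.1 62.5]
turn err [0. 0. 0.] F [-1.3 -1.5  1.1]
```

```bash
python3 -m creep '[0,0,0,0.04,0.1,0.01,6, 0,0,0,0.08,0.2,0.03,6, 0,0,0,0.12,0.29,0.04,6, 0,0,0,0.16,0.38,0.05,6, 0,0,0,0.19,0.47,0.07,6, 0,0,0,0.23,0.56,0.08,6, 0,0,0,0.27,0.65,0.09,6, 0,0,0,0.3,0.74,0.1,6, 0,0,0,0.34,0.83,0.11,6, 0,0,0,0.38,0.92,0.12,6]'
python3 -c "from h import *;rep()"
python3 -m creep '[0,0,0,0.04,0.09,0.01,6, 0,0,0,0.07,0.18,0.01,6, 0,0,0,0.11,0.27,0.02,6, 0,0,0,0.15,0.36,0.02,6, 0,0,0,0.18,0.45,0.02,6, 0,0,0,0.22,0.54,0.02,6, 0,0,0,0.26,0.63,0.02,6, 0,0,0,0.29,0.72,0.02,6, 0,0,0,0.33,0.81,0.02,6, 0,0,0,0.37,0.9,0.02,6]'
python3 - <<'E'
from h import *
rep()
d=get_image("top")
print([(round(r["score"],2),[round(v,1) for v in r["rect"]]) for r in finder.recognise("top","roller")[:4]])
E
```

```text
t: 12.82
ee_pos: [0.5849, 0.0792, 0.0637]
ee_rot: [0.824, 0.552, 0.108, -0.073]
ft_force: [-0.8, -1.8, 1.5]
grip_width: 0.0602
grip_force: 1.1
t 12.82 ramp xyz mm [43.1 -0.1 63.7]
turn err [0. 0. 0.] F [-0.8 -1.8  1.5]
t: 13.65
ee_pos: [0.5886, 0.0883, 0.0639]
ee_rot: [0.824, 0.552, 0.109, -0.073]
ft_force: [0.4, -0.3, -0.0]
grip_width: 0.0599
grip_force: 0.2
t 13.65 ramp xyz mm [53.  -0.1 63.9]
turn err [0. 0. 0.] F [ 0.4 -0.3 -0. ]
[(0.96, [215.2, 173.7, 35.6, 44.6]), (0.86, [347.5, 258.9, 35.2, 40.5]), (0.84, [344.1, 204.9, 41.1, 35.3])]
```

The force has dropped off, so the roller is going over the crest. I'll follow gently and look.

```bash
python3 -m creep '[0,0,0,0.05,0.12,0,6, 0,0,0,0.1,0.24,0,6, 0,0,0,0.15,0.36,-0.01,6, 0,0,0,0.2,0.48,-0.02,6, 0,0,0,0.25,0.6,-0.03,6, 0,0,0,0.3,0.72,-0.04,6, 0,0,0,0.35,0.85,-0.05,6, 0,0,0,0.4,0.97,-0.06,6, 0,0,0,0.45,1.09,-0.07,6, 0,0,0,0.49,1.2,-0.08,6]'
python3 - <<'E'
from h import *
import cv2
rep()
d=get_image("top");a=d["color"][140:240,180:310]
u=proj(d,r2w(p,[(.125,0,.088)])); print("seat px",u)
al=np.linspace(0,2*np.pi,60)
Q=np.concatenate([np.c_[.125+.045*np.cos(al),0*al+y,.088+.045*np.sin(al)] for y in(-.06,.06)]);h=proj(d,r2w(p,Q))
print("seat rect",(h.min(0)+h.max(0))/2,h.max(0)-h.min(0))
print([(round(r["score"],2),[round(v,1) for v in r["rect"]]) for r in finder.recognise("top","roller")[:4]])
d=get_image("side");b=d["color"][130:240,180:320]
cv2.imwrite("pics/s6.png",np.hstack([cv2.resize(a,(400,308),interpolation=2),cv2.resize(b,(400,308),interpolation=2)]))
E
```

```text
t: 14.58
ee_pos: [0.5935, 0.1002, 0.0631]
ee_rot: [0.824, 0.552, 0.108, -0.072]
ft_force: [-0.5, -0.6, 0.2]
grip_width: 0.0603
grip_force: 0.0
t 14.58 ramp xyz mm [65.9 -0.1 63.1]
turn err [0. 0. 0.] F [-0.5 -0.6  0.2]
seat px [[210.23346342 171.45899387]]
seat rect [210.18160333 171.36986336] [38.55788904 43.468489  ]
[(0.93, [348.7, 261.7, 39.8, 41.6]), (0.7, [209.8, 171.6, 38.3, 44.5]), (0.7, [344.4, 204.4, 39.2, 37.2])]
```

View pics/s6.png

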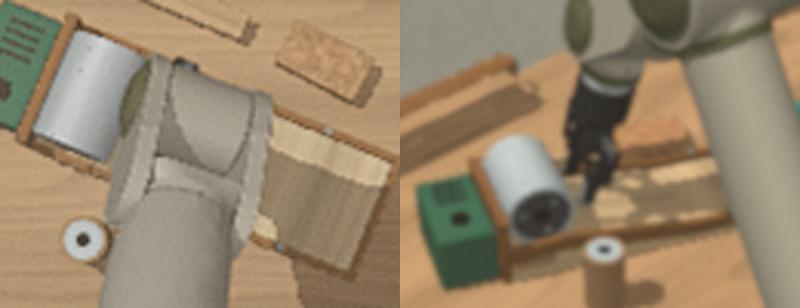

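The roller lies against the stop board, square, at (209.8,171.6) against a predicted seat at (210.2,171.4). The fingers are clear of it, so I'll back off and rise.

```bash
python3 -m creep '[0,0,0,-0.2,-0.5,0,6, 0,0,0,-0.6,-1.4,0,6, 0,0,0,-1,-2.4,0,6, 0,0,0,-1.4,-3.4,0.5,6, 0,0,0,-1.7,-4.2,2,6, 0,0,0,-1.9,-4.6,4,6, 0,0,0,-1.9,-4.6,6.5,6, 0,0,0,-1.9,-4.6,9,6, 0,0,0,-1.9,-4.6,11,6, 0,0,0,-1.9,-4.6,12,6]'
python3 -m creep '[0,0,0,0,0,0,6, 0,0,0,0,0,0,6, 0,0,0,0,0,0,6, 0,0,0,0,0,0,6, 0,0,0,0,0,0,6, 0,0,0,0,0,0,6, 0,0,0,0,0,0,6, 0,0,0,0,0,0,6, 0,0,0,0,0,0,6, 0,0,0,0,0,0,6]'
python3 - <<'E'
from h import *
import cv2
rep()
d=get_image("top");a=d["color"][130:230,170:300];d=get_image("side");b=d["color"][130:240,180:320]
cv2.imwrite("pics/s7.png",np.hstack([cv2.resize(a,(400,308),interpolation=2),cv2.resize(b,(400,308),interpolation=2)]))
print([(round(r["score"],2),[round(v,1) for v in r["rect"]]) for r in finder.recognise("top","roller")[:4]])
E
```

```text
t: 15.57
ee_pos: [0.575, 0.0529, 0.1862]
ee_rot: [0.824, 0.552, 0.11, -0.071]
ft_force: [0.2, 0.1, 0.7]
grip_width: 0.0604
grip_force: 0.0
t: 16.4
ee_pos: [0.5745, 0.0541, 0.183]
ee_rot: [0.824, 0.552, 0.108, -0.073]
ft_force: [0.2, 0.1, 0.4]
grip_width: 0.06
grip_force: 0.0
t 16.4 ramp xyz mm [ 16.  -0. 183.]
turn err [0. 0. 0.] F [0.2 0.1 0.4]
[(0.94, [347.4, 260.4, 34.5, 40.2]), (0.91, [210.6, 171.9, 38.3, 43.1]), (0.87, [343.8, 205.6, 43.5, 37.1])]
```

View pics/s7.png

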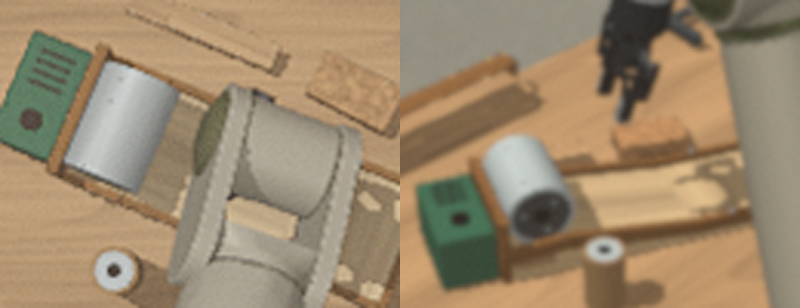

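The roller rests square against the stop, the bystanders are undisturbed and the gripper is clear. I'll hand in now.

```bash
python3 -c "from bench import env;print(env.sign_off())"
```

```text
the job is handed in; nothing more can be done
None
```

The roller was pushed slowly up the slope and over the crest, lies square in the dip against the stop board with the gripper clear, and the job was handed in at about 16.5 s on the robot's clock (limit 43 s).

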